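Find the clear extruder barrel with the plunger

ROBOT

A 6-joint arm with a two-finger parallel gripper is mounted at the origin on the work surface. World frame = base frame: x ahead of the robot, y to its left, z up, the work surface at z = 0. Lengths are in mm, angles in rad, forces in N, time in s.
With the tool pointing down it reaches from about 275 to 750 mm from the base axis. Payload 10.2 kg.
Tool frame: the origin (TCP) lies at the very end of the fingers, on their centre line; the grasp point (between the pads) lies 19 mm behind it; z points along the fingers, y is the direction in which the jaws open and shut (so a half turn about z gives the same grasp; the last joint's range is limited). The gripper opens to 85 mm and grips with 20 to 120 N. Pads are 22 mm wide; open, the fingers measure 114 mm over their backs; the gripper's body (76 mm by 85 mm) begins 54 mm behind the grasp point. The pads swing forward as they close: fully open they stand 13 mm farther back than shut.
Start: joints at [0.983, 0.313, 1.498, -0, 1.331, -0.223], TCP at [187.313, 490.454, 231.294] pointing down, gripper open.
Joint ranges: [-2.94, 2.94], [-0.97, 2.17], [0.19, 2.56], [-1.23, 4.37], [0.02, 3.11], [-2.88, 2.88]. Speed limits (rad/s): [2.39, 2.39, 3.01, 3.14, 3.14, 3.14].

INTERFACE

Orientations are given as a unit quaternion [w, x, y, z].
In Python, from rig import readout, cams, finish_job gives the robot as it stands. The module is installed in compiled form; this text tells all that it offers.
- The arm moves only by the tool carry_out, never from a script. Its argument "steps" is one flat list of numbers, 7 for each row, row after row: the shift along the tool's x, y, z in cm, then the turn, a rotation vector about the tool's x, y, z in units of 5 degrees (1.0 is 5 degrees), then the opening, from -1 (shut) to 1 (fully open), so that 0 is half open. In form: [x, y, z, ax, ay, az, hand, x, y, z, ax, ay, az, hand, ...]. A call has 1 to 20 rows; each row shifts and turns the commanded pose from where the row before left it, along the tool's axes as they then stand; what a row does not reach is not made up. A row lasts 1/12 s, in which the tool goes at most 41.7 mm and 7.16 degrees, less where a joint would pass 70% of its speed; a pose out of reach is approached as far as the arm can. A call with a gripper value outside its range is refused whole. The fingers move at their own pace and stop on an object; "grip_force" is the grip in N (left out, the last holds). Time passes only in rows, so rows that do not move let the fingers close. It gives the time, the measured TCP pose, the force and the opening at its end, in the units of the state.
- readout.sense(): the state, without advancing time (a new reading comes with each control period).
- cams.capture(name): name is "side" or "top"; returns the picture (384x512x3 uint8, red, green, blue); there is no depth.
- cams.calibration(name): a dict with "fx", "fy", "cx", "cy" (pixels), "k1" (the pictures are not rectified: a ray, as slopes to the right and down, at radius r is drawn at 1 + k1 r^2 times it, then the intrinsics apply), "R" (3x3) and "t" (3): a world point X has camera coordinates R X + t. Camera axes: x right, y down, z forward; pixel columns grow to the right and rows downward; lengths in mm; the calibration is good to about 2 mm. A picture is of the moment at which its call begins. calibration takes no time and is no camera call.
- finish_job(): hands the job in, once; it reports no verdict.
The state is a dict: "time_s": time; "joints": joint angles; "dq": joint speeds; "tau": joint torques, N m; "eef_pos": TCP position; "ee_rot": TCP orientation; "force": force on the tool from outside, world axes, zero at the start; "wrist_torque": the same for the moment, N m; "grip_width": opening from 0.0 (shut) to 1.0 (fully open).
Only numpy, scipy, OpenCV 4.12 (cv2) and the standard library are available. Lean on these libraries where they do the work, as an engineer would, in place of code of your own. Each camera call takes 0.05 s, during which the arm holds its last target.

TASK

Two clay-extruder barrels stand side by side, each with a stiff piston inside, and in one of them a forgotten spacer keeps the piston from going all the way down. Take the plunger out of its wooden rest and push the piston down with it, never harder than about 25 N, until it bottoms; if the groove on the rod then still stands well above the barrel's mouth, that is the blocked barrel, so do the same in the other. Press the plunger fully home in the clear barrel, bearing on the bottom with about 15 to 20 N for a moment, and leave it standing there with its groove level with the mouth, released; leave the jar, mug and brush where they are.

Things in the scene. Friction and masses are not known exactly. Their poses are not given: they have to be found in the camera images.
- plunger_grip (a point): Centre of the plunger's round wooden handle (26 mm diameter, 40 mm long); z along the plunger, upward. The plunger is loose, about 0.2 kg, 118 mm long: a steel rod of 20 mm diameter, chamfered 2 mm at the foot, with the handle on top. The point is 98 mm above the foot, 20 mm below the top. It starts upright in the rest's hole, its foot 10 mm above the table.
- plunger_mark (a point): The groove on the plunger, a dark line 2 mm wide around the steel rod; the point lies on the rod's axis, 60 mm above the foot and 38 mm below the handle's centre. z along the plunger, upward.
- plunger_foot (a point): Centre of the flat foot of the plunger (its lower end), on the axis. z along the plunger, upward.
- mouth_a (a point): Centre of one barrel's mouth, on the rim plane, 95 mm above the table; z up. The barrel is an upright aluminium tube with a blind bore of 23 mm diameter, flared to 31 mm over the top 9 mm (39 mm outside at the rim). A black rubber piston inside has its top 30 to 38 mm below the rim at the start, stays where it is left and yields only to a steady push of about 7 to 9 N.
- mouth_b (a point): The same for the other barrel, of the same make, 90 mm from the first. In the clear barrel the piston bottoms hard when its top is 60 mm below the rim: the groove is then level with the rim. In the blocked one it stops hard about 42 mm below the rim, the groove about 18 mm above it. Either can be the blocked one; it changes from run to run and cannot be seen.
- stand: The fixed stand that carries the two barrels: a grey base plate 100 x 190 x 20 mm on the table; origin at the centre of its underside, z up. Barrel a stands 45 mm from the centre along its +y, barrel b 45 mm along its -y.
- rest: Wooden block 85 x 85 x 40 mm, fixed to the table; origin at the centre of its underside. A blind hole of 23 mm diameter, 30 mm deep, in the middle of its top holds the plunger.
- jar: Bystander: closed white jar, 64 mm in diameter, 85 mm high; origin at the centre of its underside.
- mug: Bystander: terracotta mug, 80 mm in diameter, 90 mm high, with a handle; origin at the centre of its underside.
- brush: Bystander: wooden brush about 180 mm long lying on the table; origin under its middle, x along it.
Not all that is in view belongs to the job. Leave any green or pink look-alike of the part that bears plunger_grip alone.

How it is judged (in metres and radians):
On the way, in this order (a step that is already met when the one before it is completed fails the run):
1. the plunger's foot is at least 20 mm down inside a barrel (((horizontal distance between each of plunger_mark, plunger_foot and mouth_a below 0.006 m and z of plunger_foot in the frame of mouth_a below -0.02 m) or (horizontal distance between each of plunger_mark, plunger_foot and mouth_b below 0.006 m and z of plunger_foot in the frame of mouth_b below -0.02 m))), for 0.1 s.
2. the plunger is pressed firmly (over 10 N) on the bottomed piston of the clear barrel, groove level with the mouth within 2 mm (((horizontal distance between each of plunger_mark, plunger_foot and mouth_a below 0.006 m and z of plunger_mark in the frame of mouth_a between -0.002 and 0.002 m) or (horizontal distance between each of plunger_mark, plunger_foot and mouth_b below 0.006 m and z of plunger_mark in the frame of mouth_b between -0.002 and 0.002 m)) and contact force between plunger and stand above 10 N), for 0.1 s.
At the end, for the whole second after the job is handed in: The plunger stands at rest in the clear barrel, released, its axis within 6 mm of the barrel's and tilted less than 0.12 rad, with the groove level with the mouth within 2 mm (((horizontal distance between each of plunger_mark, plunger_foot and mouth_a below 0.006 m and z of plunger_mark in the frame of mouth_a between -0.002 and 0.002 m) or (horizontal distance between each of plunger_mark, plunger_foot and mouth_b below 0.006 m and z of plunger_mark in the frame of mouth_b between -0.002 and 0.002 m)) and angle between plunger_mark's own z axis and vertical below 0.12 rad and linear speed of plunger below 0.01 m/s); the robot touches nothing.
It fails at once if the plunger is pressed against the stand, barrels or pistons with more than 30 N (contact force between plunger and stand above 30 N).
It fails at once if the jar is moved by more than 20 mm (distance of jar from where it was at the start of the episode above 0.02 m).
It fails at once if the mug is moved by more than 20 mm (distance of mug from where it was at the start of the episode above 0.02 m).
It fails at once if the brush is moved by more than 20 mm (distance of brush from where it was at the start of the episode above 0.02 m).
It also fails if it takes over 61 s, if anything falls off the work surface, if the arm or the gripper's body presses on something with over 40 N, if the wrist force passes 120 N, or if a joint passes its speed limit or range.

## Working session

There is one attempt and no reset: what is moved stays moved. The work goes in short steps, Python scripts to look and compute and a tool call to move; the robot and the scene stay as the last step left them, time stands still between calls to the robot, and variables do not carry over. Pictures are saved under pics/ and viewed, and the job is handed in when it is done.

Besides the shell and the picture viewer there is one more tool, called after "Call:" as name(argument=value, ...) on one line, values as JSON. carry_out: Moves the arm, as the interface text tells. Its arguments: {"type":"object","properties":{"steps":{"type":"array","items":{"type":"number"}},"grip_force":{"type":"number"}},"required":["steps"]}

```bash
mkdir -p pics
python3 - <<'E'
from rig import readout, cams
import cv2
for n in("side","top"):
    cv2.imwrite(f"pics/{n}0.png",cams.capture(n)[:,:,::-1]); c=cams.calibration(n); print(n,c)
print(readout.sense())
E
```

```text
side {'fx': 461.1997367409847, 'fy': 461.1997367409847, 'cx': 252.7296289627351, 'cy': 191.26673310247637, 'k1': -0.005997949696655494, 'R': array([[-0.96376653, -0.26666864, -0.00647437],
       [-0.15649637,  0.58491545, -0.79585351],
       [ 0.21601613, -0.76600376, -0.6054546 ]]), 't': array([547.91914363, 190.84201188, 853.91348235])}
top {'fx': 452.39903059492025, 'fy': 452.39903059492025, 'cx': 248.97234028139084, 'cy': 194.63154847937847, 'k1': -0.1844373762305735, 'R': array([[ 0.02376696, -0.99962826,  0.01335922],
       [-0.98738477, -0.02556417, -0.15626194],
       [ 0.15654537, -0.00947682, -0.9876253 ]]), 't': array([ -67.18722304,  557.55799755, 1043.43415582])}
{'time_s': 0.1, 'joints': array([ 9.82607619e-01,  3.13384426e-01,  1.49830211e+00,  4.55115610e-05,
        1.33099404e+00, -2.23395159e-01]), 'dq': array([ 0.00040341,  0.0005206 , -0.00259212,  0.00078306, -0.00258987,
       -0.00013566]), 'tau': array([ 3.33651435e-03, -4.12902474e+01, -2.60138583e+01, -1.17395020e-04,
        3.05458532e-03,  3.41496730e-05]), 'eef_pos': array([187.1793455 , 490.28047594, 230.81943599]), 'ee_rot': array([-2.35033452e-04,  1.81392408e-01,  9.83410646e-01, -4.91061279e-04]), 'force': array([-0.12541471,  0.20928769, -0.94857642]), 'wrist_torque': array([-0.00424464,  0.02861279, -0.03447935]), 'grip_width': 1.0019100909137066}
```

```bash
ls .
```

```text
pics
```

View pics/side0.png

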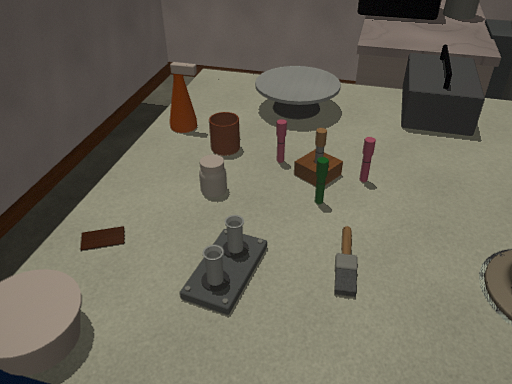

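View pics/top0.png

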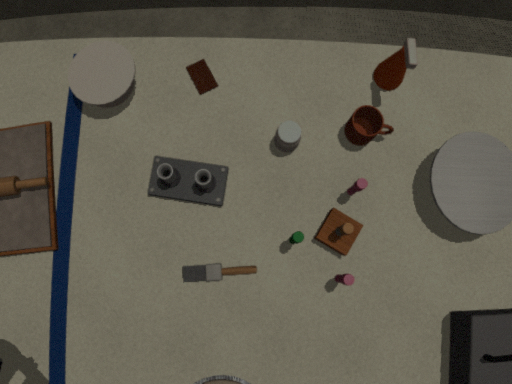

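```bash
cat > h.py <<'E'
import numpy as np, cv2
from rig import cams
C={n:cams.calibration(n) for n in("side","top")}
def proj(n,X):
    c=C[n];p=c["R"]@np.asarray(X,float)+c["t"];s=p[:2]/p[2];s=s*(1+c["k1"]*(s@s));return np.array([c["fx"]*s[0]+c["cx"],c["fy"]*s[1]+c["cy"]])
def ray(n,u,v):
    c=C[n];d=np.array([(u-c["cx"])/c["fx"],(v-c["cy"])/c["fy"]]);s=d.copy()
    for _ in range(50): s=d/(1+c["k1"]*(s@s))
    return -c["R"].T@c["t"], c["R"].T@np.array([s[0],s[1],1])
def onz(n,u,v,z):
    o,d=ray(n,u,v);return o+d*(z-o[2])/d[2]
def tri(pts):
    from scipy.optimize import least_squares
    f=lambda X:np.concatenate([proj(n,X)-p for n,p in pts]);r=least_squares(f,[400,0,50]);return r.x,r.fun
def crop(img,u0,v0,w,h,k,out):
    cv2.imwrite(out,cv2.resize(img[v0:v0+h,u0:u0+w],None,fx=k,fy=k,interpolation=cv2.INTER_CUBIC))
E
python3 - <<'E'
from h import *
t=cv2.imread("pics/top0.png");s=cv2.imread("pics/side0.png")
a=np.hstack([cv2.resize(t[150:210,140:240],None,fx=8,fy=8,interpolation=2)]);cv2.imwrite("pics/t_st.png",a[:600,:800])
crop(t,280,170,100,75,8,"pics/t_re.png")
crop(s,175,205,100,75,8,"pics/s_st.png")
crop(s,270,110,110,75,7,"pics/s_re.png")
E
```

```text
(no output)
```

View pics/t_st.png

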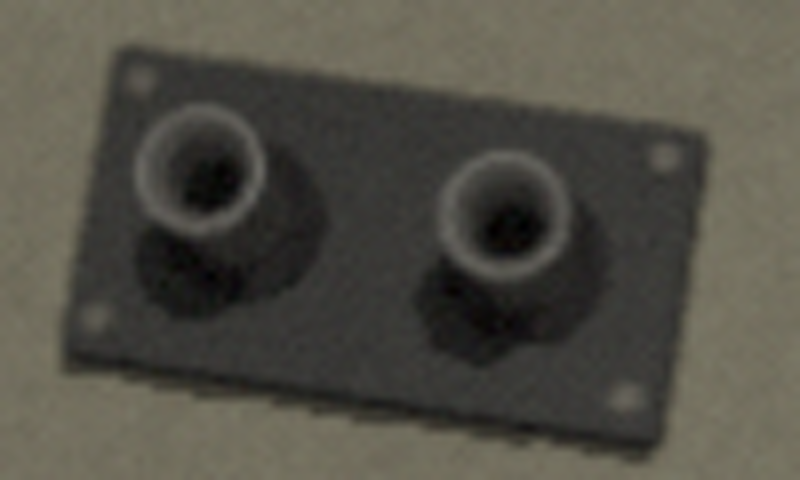

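View pics/t_re.png

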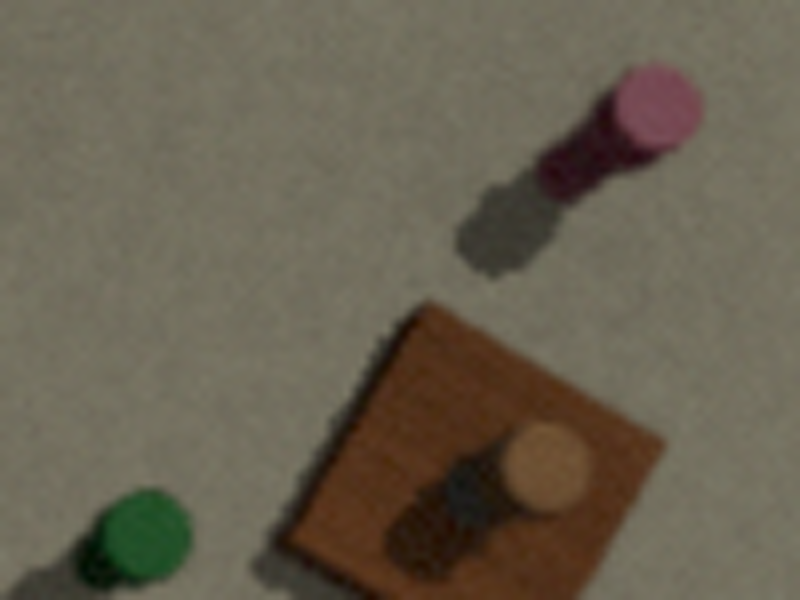

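View pics/s_st.png

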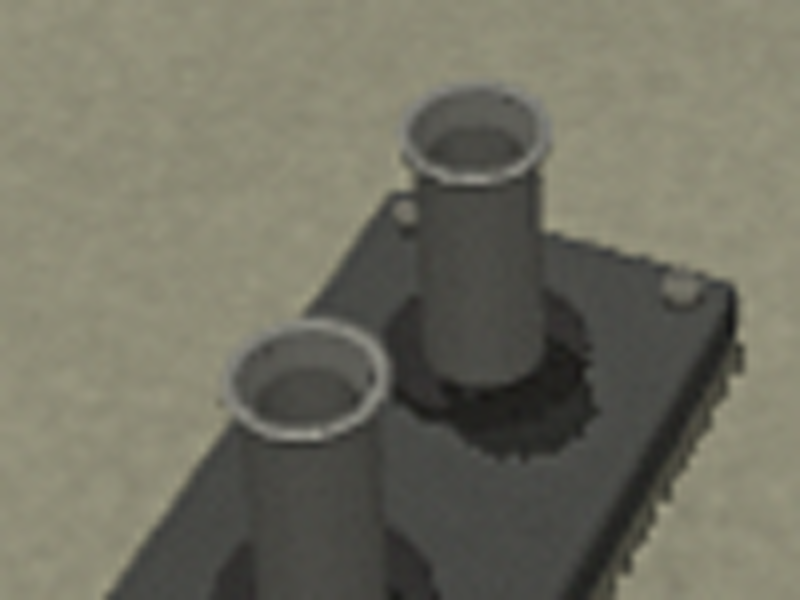

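View pics/s_re.png

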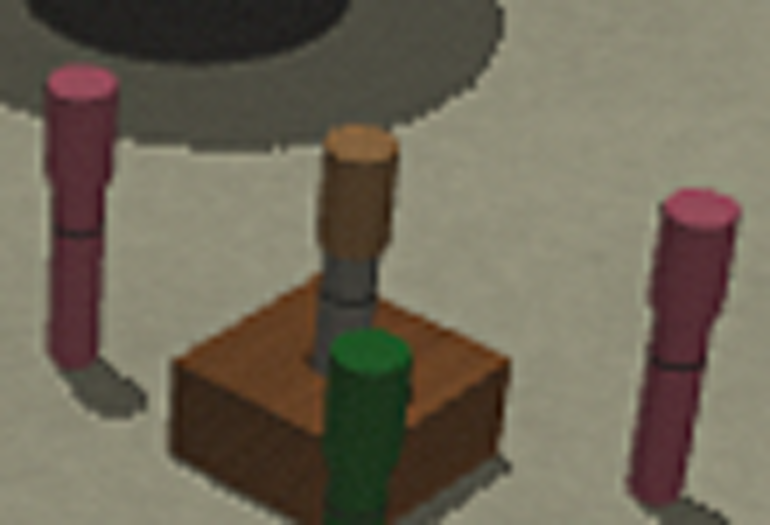

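Run:
```python
from h import *
np.set_printoptions(precision=1,suppress=True)
f=lambda U,V,k,u,v:((U+.5)/k-.5+u,(V+.5)/k-.5+v)
m={"mL":(f(200,169,8,140,150),f(308,379,8,175,205),95),"mR":(f(504,215,8,140,150),f(475,133,8,175,205),95),
"pl":(f(545,467,8,280,170),f(361,143,7,270,110),128),"green":(f(147,534,8,280,170),f(371,352,7,270,110),118),"pinkL":(f(658,107,8,280,170),f(83,82,7,270,110),118)}
for k,(t,s,z) in m.items():
    print(k,tri([("top",t),("side",s)]),onz("top",*t,z),onz("side",*s,z))
print("pink2",onz("top",345,280,118),onz("side",369,142,118))
for n,p in dict(restN=(280+430/8,170+300/8),restR=(280+665/8,170+440/8),restL=(280+288/8,170+538/8)).items(): print(n,onz("top",*p,40))
print("restside", onz("side",270+172/7,110+360/7,40),onz("side",270+510/7,110+362/7,40),onz("side",270+322/7,110+272/7,40))
print("mug",onz("top",365,126,90),"jar",onz("top",289,135,85),"brush",onz("top",183,273,10),onz("top",256,270,10))
for p in [(122,48),(705,133),(655,447),(68,358)]: print("st",onz("top",*f(*p,8,140,150),20))
```

```text
mL (array([601.5, 144.5,  92.9]), array([ 0.1,  0.5, -0.4, -0.1])) [602.2 144.3  95. ] [600.  146.5  95. ]
mR (array([590.4,  55.3,  92.5]), array([ 0. ,  0.3, -0.3, -0.1])) [590.7  55.2  95. ] [589.   58.1  95. ]
pl (array([ 476.2, -273.6,  127.1]), array([ 0. ,  0.2, -0.2, -0. ])) [ 476.6 -273.4  128. ] [ 475.5 -271.9  128. ]
green (array([ 455.7, -163.7,  116.3]), array([ 0. ,  0.4, -0.4, -0.1])) [ 456.6 -163.5  118. ] [ 454.5 -161.   118. ]
pinkL (array([ 580.5, -310. ,  116.6]), array([ 0. ,  0.4, -0.4, -0.1])) [ 581.1 -309.6  118. ] [ 579.  -307.4  118. ]
pink2 [ 361.6 -269.7  118. ] [ 362.5 -262.8  118. ]
restN [ 533.5 -259.7   40. ]
restR [ 492.3 -332.2   40. ]
restL [ 460.5 -216.4   40. ]
restside [ 531.7 -255.8   40. ] [ 416.3 -285.2   40. ] [ 489.9 -327.3   40. ]
mug [ 726.4 -328.4   90. ] jar [ 698.5 -144.6   85. ] brush [367.3 102.2  10. ] [379.5 -75.1  10. ]
st [656.  185.1  20. ]
st [633.1   1.   20. ]
st [534.4  13.2  20. ]
st [557.2 196.1  20. ]
```

Call:
carry_out(steps=[0,0,-1,0,0,1,1,0,0,-1,0,0,1,1,0,0,0,0,0,1,1,0,0,0,0,0,1,1,0,0,0,0,0,1,1,0,0,0,0,0,0.8,1,0,0,0,0,0,0,1])

```text
time_s: 0.68
eef_pos: [187.2, 490.3, 251.0]
ee_rot: [-0.0, 0.423, 0.906, -0.0]
force: [0.1, -0.1, 0.4]
grip_width: 1.001
```

```bash
cat > mv.py <<'E'
import sys,numpy as np
from rig import readout
from scipy.spatial.transform import Rotation as Ro
def to(*T):
    s=readout.sense();q=s["ee_rot"];R=Ro.from_quat([q[1],q[2],q[3],q[0]])
    np.set_printoptions(precision=3,suppress=True)
    M=R.as_matrix();y=M[:,1]
    print("t",s["time_s"],"pos",s["eef_pos"],"yawY",np.degrees(np.arctan2(y[1],y[0])),"zax",M[:,2],"F",s["force"],"w",s["grip_width"],"j",s["joints"])
    print("tool shift cm",M.T@(np.array(T)-s["eef_pos"])/10)
if __name__=="__main__": to(*map(float,sys.argv[1:4]))
E
python3 mv.py 476 -273.5 231
```

```text
t 0.6833 pos [187.199 490.34  250.985] yawY 39.96213897878198 zax [-0.    -0.001 -1.   ] F [ 0.068 -0.133  0.351] w 1.001416613110491 j [ 0.983  0.299  1.464 -0.     1.379  0.285]
tool shift cm [-77.095 -26.923   2.034]
```

Call:
carry_out(steps=[-2.8,-1,0,0,0,0,1,-2.8,-1,0,0,0,0,1,-2.8,-1,0,0,0,0,1,-2.8,-1,0,0,0,0,1,-2.8,-1,0,0,0,0,1,-2.8,-1,0,0,0,0,1,-2.8,-1,0,0,0,0,1,-2.8,-1,0,0,0,0,1,-2.8,-1,0,0,0,0,1,-2.8,-1,0,0,0,0,1,-2.8,-1,0,0,0,0,1,-2.8,-1,0,0,0,0,1,-2.8,-1,0,0,0,0,1,-2.8,-1,0,0,0,0,1,-2.8,-1,0,0,0,0,1,-2.8,-1,0,0,0,0,1,-2.8,-1,0,0,0,0,1,-2.8,-1,0,0,0,0,1,-2.8,-1,0,0,0,0,1,0,0,0,0,0,0,1])

```text
time_s: 2.35
eef_pos: [385.7, -42.5, 251.0]
ee_rot: [0.0, 0.422, 0.906, -0.0]
force: [0.3, 1.7, -0.8]
grip_width: 0.997
```

```bash
python3 mv.py 476 -273.5 200
```

```text
t 2.35 pos [385.731 -42.461 250.994] yawY 40.026903574656245 zax [-0.    -0.001 -1.   ] F [ 0.296  1.672 -0.822] w 0.9971401162880019 j [-0.413 -0.014  1.829 -0.001  1.327 -1.112]
tool shift cm [-23.495  -7.943   5.117]
```

Call:
carry_out(steps=[-2.4,-0.8,0,0,0,0,1,-2.4,-0.8,0,0,0,0,1,-2.4,-0.8,0,0,0,0,1,-2.4,-0.8,0,0,0,0,1,-2.4,-0.8,0,0,0,0,1,-2.4,-0.8,0,0,0,0,1,-2.4,-0.8,0,0,0,0,1,-2.4,-0.8,0,0,0,0,1,-2.4,-0.8,0,0,0,0,1,-1.9,-0.74,1,0,0,0,1,0,0,1,0,0,0,1,0,0,1,0,0,0,1,0,0,1,0,0,0,1,0,0,1,0,0,0,1,0,0,0,0,0,0,1,0,0,0,0,0,0,1])

```text
time_s: 3.68
eef_pos: [475.2, -269.1, 201.1]
ee_rot: [-0.0, 0.421, 0.907, 0.0]
force: [0.2, -0.0, 0.2]
grip_width: 0.997
```

```bash
python3 mv.py 476 -273.5 89
python3 - <<'E'
from h import *
t=cams.capture("top")[:,:,::-1];s=cams.capture("side")[:,:,::-1]
crop(t,270,170,130,95,6,"pics/t1.png");crop(s,240,60,160,140,4,"pics/s1.png")
E
```

```text
t 3.6833 pos [ 475.156 -269.086  201.146] yawY 40.15297233840433 zax [-0.001  0.    -1.   ] F [ 0.204 -0.007  0.201] w 0.9973988506015715 j [-0.73   0.384  1.479  0.     1.279 -1.431]
tool shift cm [-0.4   -0.219 11.214]
```

View pics/s1.png

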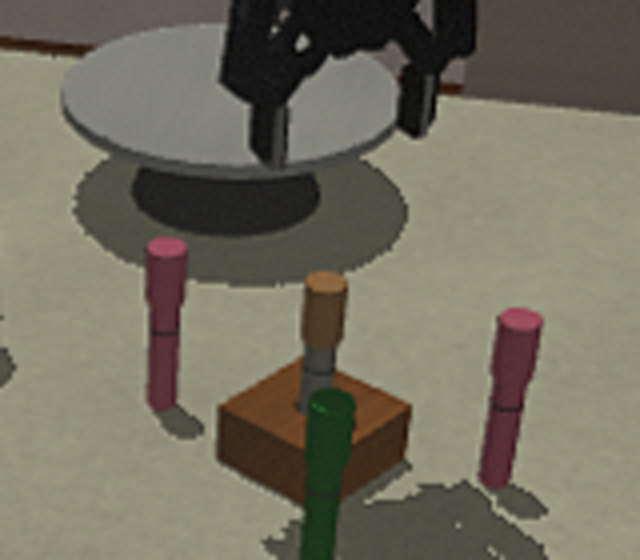

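View pics/t1.png

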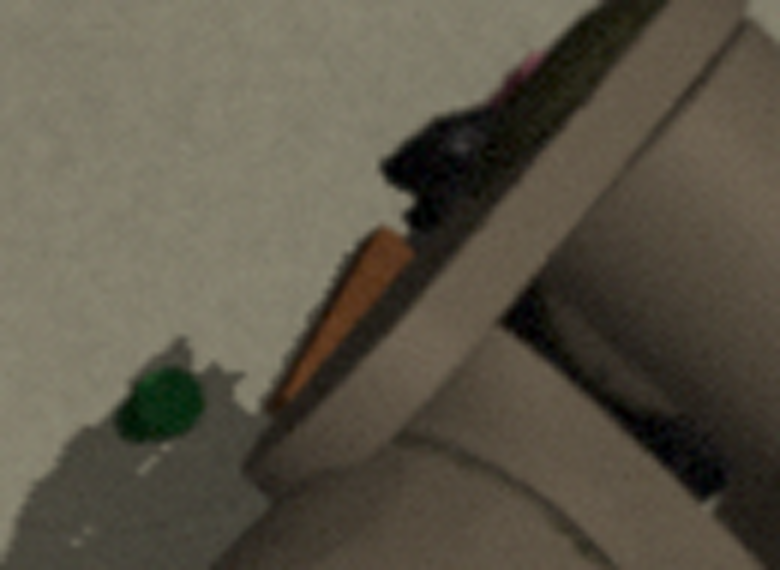

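Call:
carry_out(steps=[-0.4,-0.22,1,0,0,0,1,0,0,1.5,0,0,0,1,0,0,1.5,0,0,0,1,0,0,1.5,0,0,0,1,0,0,1.5,0,0,0,1,0,0,1.5,0,0,0,1,0,0,1.4,0,0,0,1,0,0,1,0,0,0,1,0,0,0,0,0,0,1,0,0,0,0,0,0,1])

```text
time_s: 4.62
eef_pos: [476.2, -274.4, 92.2]
ee_rot: [-0.0, 0.422, 0.907, 0.0]
force: [-0.2, -0.6, -0.8]
grip_width: 0.998
```

```bash
python3 mv.py 476 -273.5 91
python3 - <<'E'
from h import *
t=cams.capture("top")[:,:,::-1];s=cams.capture("side")[:,:,::-1]
crop(s,260,60,110,140,4,"pics/s2.png")
E
```

```text
t 4.6167 pos [ 476.177 -274.371   92.232] yawY 40.09592100335333 zax [-0.  0. -1.] F [-0.159 -0.625 -0.773] w 0.9983710555286825 j [-0.736  0.512  1.594  0.     1.036 -1.436]
tool shift cm [0.078 0.043 0.123]
```

View pics/s2.png

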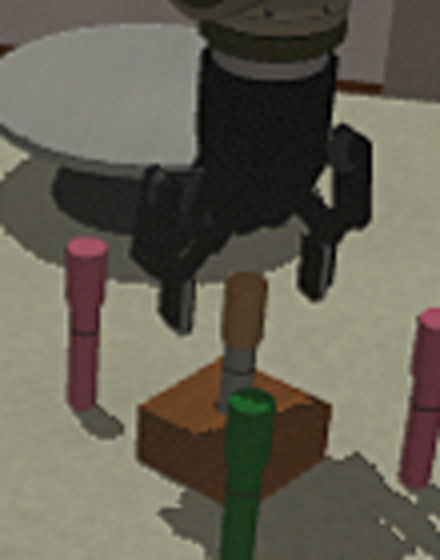

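Call:
carry_out(steps=[0,0,0,0,0,0,0,0,0,0,0,0,0,-0.3,0,0,0,0,0,0,-0.7,0,0,0,0,0,0,-1,0,0,0,0,0,0,-1,0,0,0,0,0,0,-1,0,0,0,0,0,0,-1,0,0,0,0,0,0,-1,0,0,0,0,0,0,-1,0,0,0,0,0,0,-1], grip_force=80)

```text
time_s: 5.55
eef_pos: [476.4, -274.4, 92.7]
ee_rot: [0.0, 0.422, 0.907, -0.0]
force: [0.1, -0.1, 5.2]
grip_width: 0.282
```

```bash
python3 mv.py 476 -273.5 92
python3 - <<'E'
from h import *
s=cams.capture("side")[:,:,::-1]
crop(s,280,100,90,90,6,"pics/s3.png")
E
```

```text
t 5.55 pos [ 476.393 -274.36    92.698] yawY 40.098310100581045 zax [ 0.001 -0.    -1.   ] F [ 0.099 -0.055  5.203] w 0.2819555799944074 j [-0.736  0.512  1.594  0.     1.036 -1.436]
tool shift cm [0.091 0.025 0.07 ]
```

View pics/s3.png

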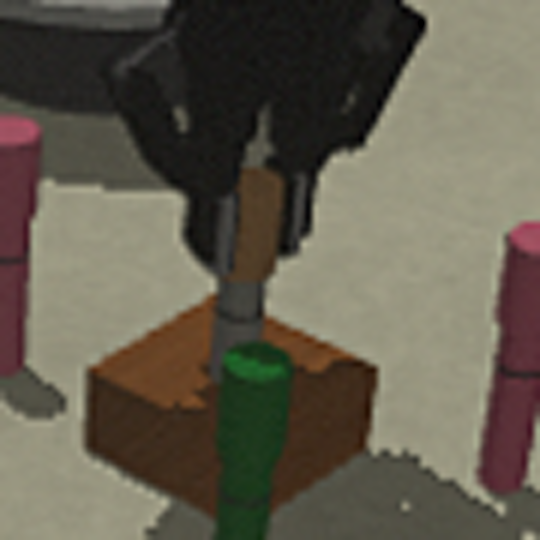

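Call:
carry_out(steps=[0,0,-0.5,0,0,0,-1,0,0,-1,0,0,0,-1,0,0,-1,0,0,0,-1,0,0,-1,0,0,0,-1,0,0,-1.5,0,0,0,-1,0,0,-1.5,0,0,0,-1,0,0,-1.5,0,0,0,-1,0,0,-1.5,0,0,0,-1,0,0,-1.5,0,0,0,-1,0,0,-1,0,0,0,-1,0,0,-0.5,0,0,0,-1,0,0,0,0,0,0,-1,0,0,0,0,0,0,-1])

```text
time_s: 6.68
eef_pos: [476.0, -274.1, 216.9]
ee_rot: [-0.0, 0.422, 0.907, 0.0]
force: [0.6, 0.2, -2.0]
grip_width: 0.277
```

```bash
python3 mv.py 590 55.5 215
python3 - <<'E'
from h import *
s=cams.capture("side")[:,:,::-1];t=cams.capture("top")[:,:,::-1]
crop(s,260,60,110,110,5,"pics/s4.png")
E
```

```text
t 6.6833 pos [ 475.98  -274.135  216.905] yawY 40.09733320376441 zax [-0.001  0.    -1.   ] F [ 0.603  0.173 -2.   ] w 0.2767170699945749 j [-0.736  0.378  1.446 -0.     1.319 -1.436]
tool shift cm [17.871 29.953  0.198]
```

View pics/s4.png

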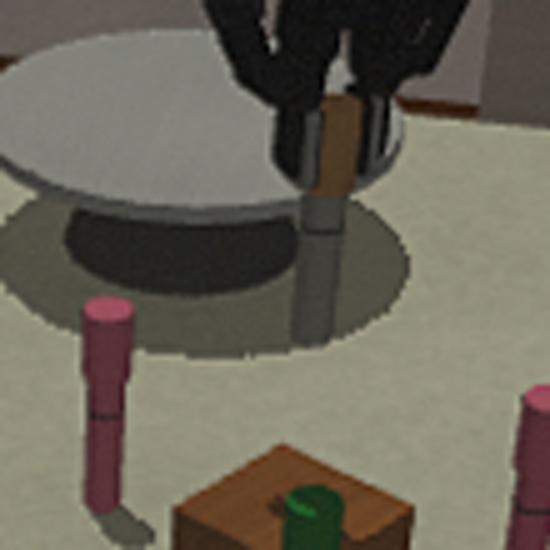

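Call:
carry_out(steps=[0.6,0.7,0,0,0,0,-1,1.15,1.95,0,0,0,0,-1,1.15,1.95,0,0,0,0,-1,1.15,1.95,0,0,0,0,-1,1.15,1.95,0,0,0,0,-1,1.15,1.95,0,0,0,0,-1,1.15,1.95,0,0,0,0,-1,1.15,1.95,0,0,0,0,-1,1.15,1.95,0,0,0,0,-1,1.15,1.95,0,0,0,0,-1,1.15,1.95,0,0,0,0,-1,1.15,1.95,0,0,0,0,-1,1.15,1.95,0,0,0,0,-1,1.15,1.95,0,0,0,0,-1,1.15,1.95,0,0,0,0,-1,1.15,1.95,0,0,0,0,-1,0,0,0,0,0,0,-1,0,0,0,0,0,0,-1,0,0,0,0,0,0,-1])

```text
time_s: 8.37
eef_pos: [589.9, 55.2, 216.9]
ee_rot: [-0.0, 0.422, 0.907, -0.0]
force: [0.7, 0.3, -1.7]
grip_width: 0.286
```

```bash
python3 mv.py 590 55.5 199
python3 - <<'E'
from h import *
s=cams.capture("side")[:,:,::-1];t=cams.capture("top")[:,:,::-1]
crop(s,170,140,110,100,6,"pics/s5.png");crop(t,140,130,130,90,6,"pics/t5.png");cv2.imwrite("pics/side5.png",s);cv2.imwrite("pics/top5.png",t)
E
```

```text
t 8.3667 pos [589.896  55.212 216.886] yawY 40.11179301228873 zax [-0.001 -0.    -1.   ] F [ 0.708  0.276 -1.719] w 0.28587925290152677 j [-0.104  0.474  1.304 -0.     1.365 -0.804]
tool shift cm [0.014 0.028 1.789]
```

View pics/s5.png

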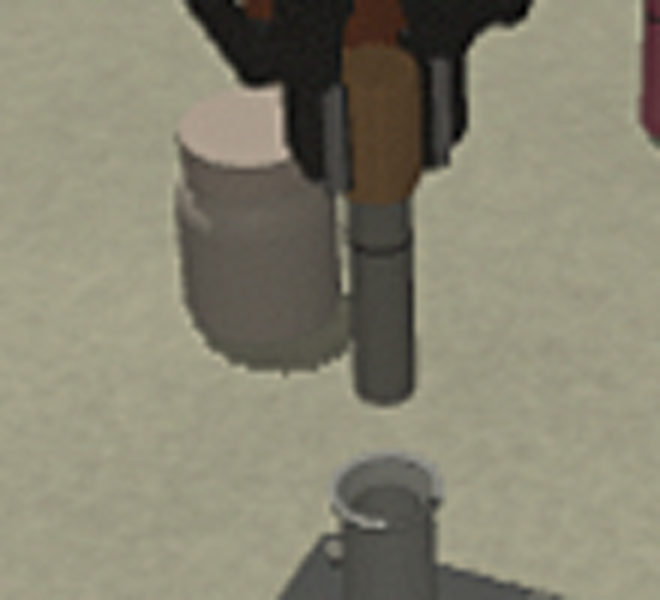

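View pics/t5.png

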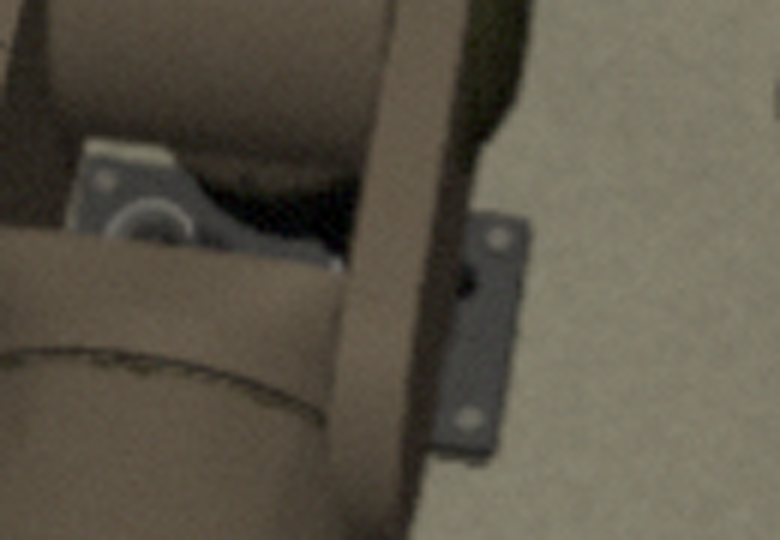

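Run:
```python
from h import *
k=6;f=lambda U,V:((U+.5)/k-.5+170,(V+.5)/k-.5+140)
for x,y in((590,55.3),):
  for z,n in((134.5,"foot"),(194.5,"groove"),(95,"mouth")):
    p=proj("side",[x,y,z]);print(n,(p-[170,140]+.5)*k-.5)
# groove front at axis+10mm toward camera
c=C["side"];o=-c["R"].T@c["t"];print(o)
d=o[:2]-[590,55];d/=np.linalg.norm(d);print(proj("side",[590+10*d[0],55.3+10*d[1],194.5])*k-np.array([170,140])*k+2.5)
print(proj("side",[590+10*d[0],55.3+10*d[1],134.5])*k-np.array([170,140])*k+2.5)
```

```text
foot [381.68025939 386.93780021]
groove [375.18737616 229.44022454]
mouth [385.66480421 483.53449106]
[373.47312412 688.58734813 672.43556298]
[375.99701261 249.20562197]
[382.51659517 407.33116968]
```

Call:
carry_out(steps=[0.08,0.08,1,0,0,0,-1,0,0,1,0,0,0,-1,0,0,1,0,0,0,-1,0,0,0.8,0,0,0,-1,0,0,0,0,0,0,-1,0,0,0,0,0,0,-1])

```text
time_s: 8.97
eef_pos: [590.2, 56.3, 178.7]
ee_rot: [-0.001, 0.422, 0.907, -0.0]
force: [-0.2, 0.6, -1.5]
grip_width: 0.284
```

```bash
python3 mv.py 590 56.3 177
python3 - <<'E'
from h import *
s=cams.capture("side")[:,:,::-1]
crop(s,200,160,70,80,7,"pics/s6.png")
E
```

```text
t 8.9667 pos [590.187  56.27  178.665] yawY 40.09201882715641 zax [-0.001  0.    -1.   ] F [-0.235  0.61  -1.524] w 0.2835218762537766 j [-0.102  0.504  1.358 -0.     1.281 -0.802]
tool shift cm [ 0.014 -0.012  0.166]
```

View pics/s6.png

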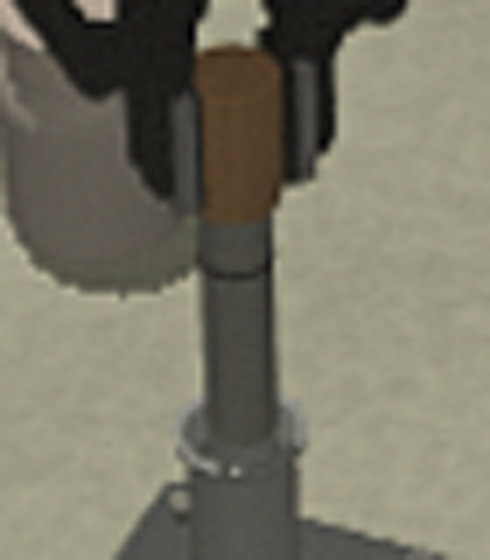

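Call:
carry_out(steps=[0.11,0.1,0.2,0,0,0,-1,0,0,0.3,0,0,0,-1,0,0,0.3,0,0,0,-1,0,0,0.3,0,0,0,-1,0,0,0,0,0,0,-1])

```text
time_s: 9.43
eef_pos: [590.2, 57.8, 167.5]
ee_rot: [-0.001, 0.422, 0.907, -0.0]
force: [-0.7, 0.6, -2.2]
grip_width: 0.282
```

```bash
python3 mv.py 590 57.8 157
python3 - <<'E'
from h import *
s=cams.capture("side")[:,:,::-1]
crop(s,200,160,70,80,7,"pics/s7.png")
E
```

```text
t 9.4333 pos [590.16   57.813 167.536] yawY 40.09751276648515 zax [-0.001  0.    -1.   ] F [-0.687  0.616 -2.242] w 0.28241590808167094 j [-0.1    0.515  1.372 -0.     1.256 -0.8  ]
tool shift cm [ 0.009 -0.012  1.054]
```

View pics/s7.png

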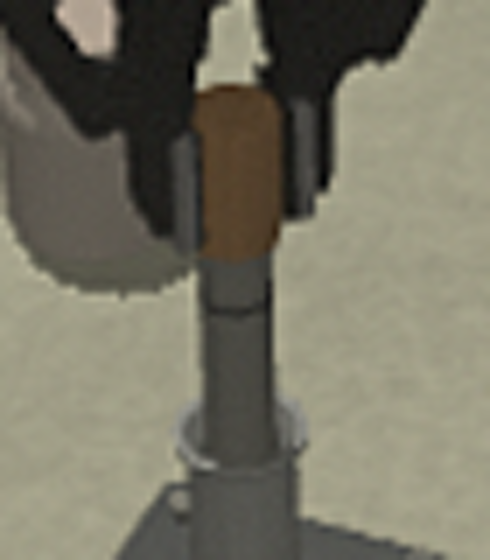

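Call:
carry_out(steps=[0,0,0.2,0,0,0,-1,0,0,0.2,0,0,0,-1,0,0,0.2,0,0,0,-1,0,0,0.2,0,0,0,-1,0,0,0,0,0,0,-1])

```text
time_s: 9.9
eef_pos: [590.3, 57.7, 159.8]
ee_rot: [-0.0, 0.422, 0.907, -0.0]
force: [1.1, -1.2, -2.6]
grip_width: 0.286
```

Call:
carry_out(steps=[-0.05,0,0.2,0,0,0,-1,0,0,0.2,0,0,0,-1,0,0,0.2,0,0,0,-1,0,0,0.2,0,0,0,-1,0,0,0,0,0,0,-1])

```text
time_s: 10.32
eef_pos: [590.6, 57.5, 151.8]
ee_rot: [-0.0, 0.422, 0.907, -0.0]
force: [-0.1, -0.7, -2.6]
grip_width: 0.282
```

Call:
carry_out(steps=[0,0,0.2,0,0,0,-1,0,0,0.2,0,0,0,-1,0,0,0.2,0,0,0,-1,0,0,0.2,0,0,0,-1,0,0,0,0,0,0,-1])

```text
time_s: 10.73
eef_pos: [590.6, 57.5, 143.8]
ee_rot: [-0.0, 0.422, 0.907, -0.0]
force: [-0.3, 0.0, -2.2]
grip_width: 0.284
```

Call:
carry_out(steps=[0,0,0.15,0,0,0,-1,0,0,0.15,0,0,0,-1,0,0,0.1,0,0,0,-1,0,0,0,0,0,0,-1])

```text
time_s: 11.07
eef_pos: [591.0, 57.4, 140.8]
ee_rot: [0.0, 0.422, 0.907, 0.0]
force: [-0.6, -1.7, 3.9]
grip_width: 0.281
```

Call:
carry_out(steps=[0,0,0.1,0,0,0,-1,0,0,0.1,0,0,0,-1,0,0,0,0,0,0,-1])

```text
time_s: 11.32
eef_pos: [590.9, 57.4, 138.7]
ee_rot: [0.0, 0.422, 0.907, 0.0]
force: [0.5, -0.8, 4.7]
grip_width: 0.281
```

Call:
carry_out(steps=[0,0,0.1,0,0,0,-1,0,0,0.1,0,0,0,-1,0,0,0,0,0,0,-1])

```text
time_s: 11.57
eef_pos: [591.0, 57.4, 136.6]
ee_rot: [0.0, 0.422, 0.907, 0.0]
force: [-0.6, -0.5, 3.3]
grip_width: 0.281
```

Call:
carry_out(steps=[0,0,0.06,0,0,0,-1,0,0,0.06,0,0,0,-1,0,0,0,0,0,0,-1])

```text
time_s: 11.82
eef_pos: [590.9, 57.4, 135.4]
ee_rot: [0.0, 0.422, 0.907, 0.0]
force: [-0.4, -1.5, 4.3]
grip_width: 0.281
```

Call:
carry_out(steps=[0,0,0.06,0,0,0,-1,0,0,0.06,0,0,0,-1,0,0,0,0,0,0,-1])

```text
time_s: 12.07
eef_pos: [590.9, 57.4, 134.1]
ee_rot: [0.0, 0.422, 0.907, 0.0]
force: [-0.3, -0.9, 4.4]
grip_width: 0.283
```

Call:
carry_out(steps=[0,0,0.06,0,0,0,-1,0,0,0.06,0,0,0,-1,0,0,0,0,0,0,-1])

```text
time_s: 12.32
eef_pos: [590.9, 57.4, 132.8]
ee_rot: [0.0, 0.422, 0.907, 0.0]
force: [-0.2, -0.5, 4.3]
grip_width: 0.281
```

Call:
carry_out(steps=[0,0,0.06,0,0,0,-1,0,0,0.06,0,0,0,-1,0,0,0.06,0,0,0,-1,0,0,0.06,0,0,0,-1,0,0,0,0,0,0,-1])

```text
time_s: 12.73
eef_pos: [590.9, 57.4, 130.4]
ee_rot: [0.0, 0.422, 0.907, 0.0]
force: [-0.9, -1.4, 3.0]
grip_width: 0.286
```

Run:
```python
from h import *
s=cams.capture("side")[:,:,::-1]
crop(s,200,170,70,70,8,"pics/s8.png")
```

```text
(no output)
```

View pics/s8.png

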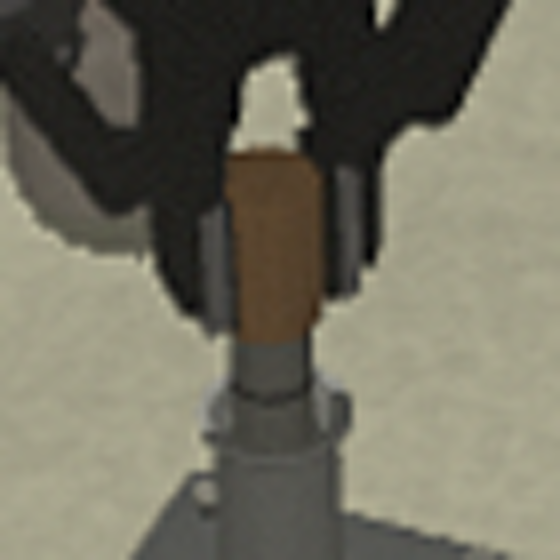

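Call:
carry_out(steps=[0,0,0.06,0,0,0,-1,0,0,0.06,0,0,0,-1,0,0,0.06,0,0,0,-1,0,0,0.06,0,0,0,-1,0,0,0.06,0,0,0,-1,0,0,0.06,0,0,0,-1,0,0,0.06,0,0,0,-1,0,0,0.06,0,0,0,-1,0,0,0.06,0,0,0,-1,0,0,0.06,0,0,0,-1,0,0,0.06,0,0,0,-1,0,0,0.06,0,0,0,-1,0,0,0,0,0,0,-1])

```text
time_s: 13.87
eef_pos: [590.9, 57.4, 123.2]
ee_rot: [0.0, 0.422, 0.907, 0.0]
force: [-0.3, -1.0, 3.5]
grip_width: 0.281
```

Call:
carry_out(steps=[0,0,0.06,0,0,0,-1,0,0,0.06,0,0,0,-1,0,0,0.06,0,0,0,-1,0,0,0.06,0,0,0,-1,0,0,0.06,0,0,0,-1,0,0,0,0,0,0,-1])

```text
time_s: 14.37
eef_pos: [590.9, 57.4, 120.1]
ee_rot: [0.0, 0.422, 0.907, 0.0]
force: [-0.5, -1.3, 4.0]
grip_width: 0.283
```

Call:
carry_out(steps=[0,0,0.05,0,0,0,-1,0,0,0.05,0,0,0,-1,0,0,0,0,0,0,-1])

```text
time_s: 14.62
eef_pos: [590.8, 57.5, 119.1]
ee_rot: [0.0, 0.422, 0.907, 0.0]
force: [0.1, -0.8, 5.0]
grip_width: 0.282
```

Call:
carry_out(steps=[0,0,0.05,0,0,0,-1,0,0,0,0,0,0,-1])

```text
time_s: 14.78
eef_pos: [590.9, 57.4, 118.6]
ee_rot: [0.0, 0.422, 0.907, 0.0]
force: [-0.0, -1.6, 4.1]
grip_width: 0.286
```

Call:
carry_out(steps=[0,0,0.05,0,0,0,-1,0,0,0,0,0,0,-1])

```text
time_s: 14.95
eef_pos: [590.8, 57.4, 118.1]
ee_rot: [0.0, 0.422, 0.907, 0.0]
force: [0.7, -0.9, 4.6]
grip_width: 0.279
```

Call:
carry_out(steps=[0,0,0.05,0,0,0,-1,0,0,0,0,0,0,-1])

```text
time_s: 15.12
eef_pos: [590.9, 57.4, 117.7]
ee_rot: [0.0, 0.422, 0.907, 0.0]
force: [0.1, -0.7, 5.7]
grip_width: 0.283
```

Call:
carry_out(steps=[0,0,0.05,0,0,0,-1,0,0,0,0,0,0,-1])

```text
time_s: 15.28
eef_pos: [591.0, 57.4, 117.6]
ee_rot: [0.0, 0.422, 0.907, 0.0]
force: [-0.6, -1.4, 8.1]
grip_width: 0.282
```

Call:
carry_out(steps=[0,0,0.05,0,0,0,-1,0,0,0,0,0,0,-1])

```text
time_s: 15.45
eef_pos: [591.1, 57.3, 117.6]
ee_rot: [0.001, 0.422, 0.907, 0.0]
force: [-1.0, -0.6, 11.4]
grip_width: 0.281
```

Call:
carry_out(steps=[0,0,0.05,0,0,0,-1,0,0,0,0,0,0,-1])

```text
time_s: 15.62
eef_pos: [591.1, 57.3, 117.6]
ee_rot: [0.001, 0.422, 0.907, 0.0]
force: [-2.9, -1.2, 15.6]
grip_width: 0.279
```

Call:
carry_out(steps=[0,0,0.03,0,0,0,-1,0,0,0,0,0,0,-1,0,0,0,0,0,0,-1])

```text
time_s: 15.87
eef_pos: [591.2, 57.3, 117.6]
ee_rot: [0.001, 0.422, 0.907, 0.0]
force: [-3.8, -1.2, 15.9]
grip_width: 0.285
```

Run:
```python
from h import *
s=cams.capture("side")[:,:,::-1]
crop(s,200,170,70,70,8,"pics/s9.png")
```

```text
(no output)
```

View pics/s9.png

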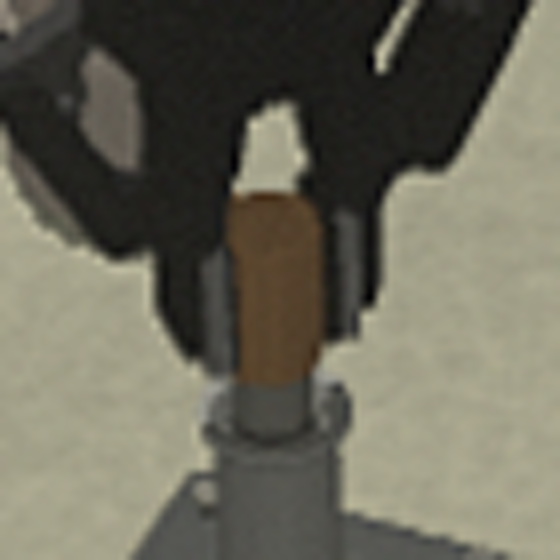

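Call:
carry_out(steps=[0,0,0,0,0,0,-1,0,0,0,0,0,0,-1,0,0,-0.05,0,0,0,-1,0,0,-0.05,0,0,0,-1,0,0,-0.03,0,0,0,-1,0,0,0,0,0,0,-1])

```text
time_s: 16.42
eef_pos: [590.9, 57.4, 117.6]
ee_rot: [0.0, 0.422, 0.907, 0.0]
force: [-1.1, -1.6, 7.5]
grip_width: 0.283
```

Call:
carry_out(steps=[0,0,-0.04,0,0,0,-1,0,0,0,0,0,0,-0.4,0,0,0,0,0,0,-0.2,0,0,0,0,0,0,0,0,0,0,0,0,0,0.4,0,0,0,0,0,0,0.8,0,0,0,0,0,0,1,0,0,0,0,0,0,1,0,0,0,0,0,0,1])

```text
time_s: 17.17
eef_pos: [590.7, 57.4, 117.4]
ee_rot: [-0.0, 0.422, 0.907, -0.0]
force: [-0.4, -0.2, -0.0]
grip_width: 1.0
```

Run:
```python
from h import *
s=cams.capture("side")[:,:,::-1]
crop(s,200,170,70,70,8,"pics/s10.png")
```

```text
(no output)
```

View pics/s10.png

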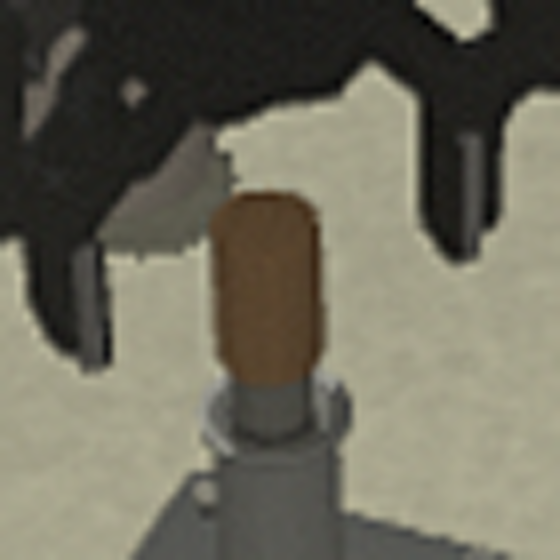

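Released, standing and unchanged in height. Retreat straight up.

Call:
carry_out(steps=[0,0,-0.5,0,0,0,1,0,0,-1,0,0,0,1,0,0,-1.5,0,0,0,1,0,0,-1.5,0,0,0,1,0,0,-1.5,0,0,0,1,0,0,-1.5,0,0,0,1,0,0,-1.5,0,0,0,1,0,0,-1.5,0,0,0,1,0,0,-1.5,0,0,0,1,0,0,0,0,0,0,1,0,0,0,0,0,0,1])

```text
time_s: 18.13
eef_pos: [590.9, 57.4, 238.3]
ee_rot: [0.001, 0.422, 0.907, 0.0]
force: [-0.2, -0.2, -0.1]
grip_width: 0.999
```

```bash
python3 mv.py 591 57 200
python3 - <<'E'
from h import *
s=cams.capture("side")[:,:,::-1]
crop(s,200,170,70,70,8,"pics/s11.png");cv2.imwrite("pics/side11.png",s)
p=lambda x,y,z:(proj("side",[x,y,z])-[200,170]+.5)*8-.5
print(p(589,58,155),p(589,58+10,95))
E
```

```text
t 18.1333 pos [590.945  57.401 238.325] yawY 40.09757667365543 zax [ 0.002 -0.    -1.   ] F [-0.204 -0.162 -0.134] w 0.9992420424570271 j [-0.1    0.461  1.267  0.     1.412 -0.8  ]
tool shift cm [-0.029 -0.027  3.833]
[266.83460109 214.05195036] [262.40865416 439.62445289]
```

View pics/s11.png

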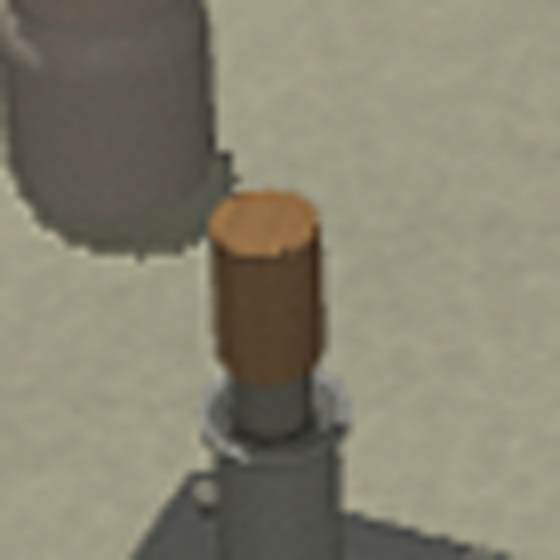

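View pics/side11.png

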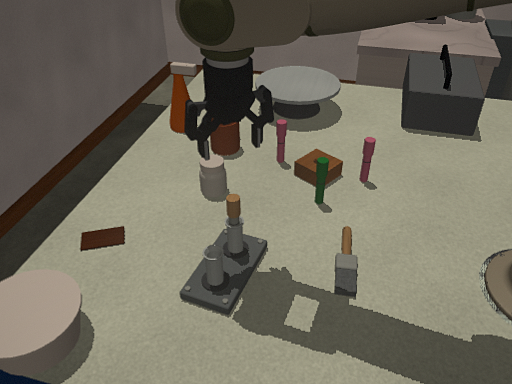

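```bash
python3 -c "
from rig import finish_job
print(finish_job())"
```

```text
the job is handed in; nothing more can be done
None
```

The plunger is standing fully home in the clear barrel, released, and the job was handed in at about 18 s; the interface gives no verdict.

- **Barrel choice:** I took the plunger from the rest and tried the barrel nearer the robot's centre line, at about (590, 57) mm. It turned out to be the clear one, so I never used the other.
- **Pressing:** The piston yielded at about 6 to 8 N and passed the depth where a spacer would have stopped it. It bottomed hard with the tool at 117.6 mm, against 117.5 mm expected. I then held about 18 N there for about half a second, eased off, opened the gripper and withdrew straight up.
- **Last checks:** In the final side picture the plunger stands upright with its groove at the mouth to within about 1 mm, and the handle top is where it should be. The jar, mug, brush and look-alikes appear unmoved in that picture, and the tool force reads zero.
- **What disagreed:** The two cameras put the barrel mouth about 3 mm apart in y. I followed the side view, and the plunger went in with less than 2 N of sideways force. The arm hid the plunger from the top camera during insertion and I took no top picture after releasing it, so the final seating was judged from the side view only.

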